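# Ready the bamboo spatula over the tawa

## Task

Draw the bamboo spatula up out of its slot in the blue holder, tip it to a working slope about halfway between upright and level with its blade end low and a flat face of the blade (not an edge) turned down, and finish while still holding it still in the air like that, the middle of the blade's front edge about 8 cm above the middle of the tawa. Do not put it down or let it touch the tawa at the end, leave the steel turner in its slot, and do not push about or knock over the holder, the tawa or the other things on the counter.

Things in the scene. Friction and masses are not known exactly. Their poses are not given: they have to be found in the camera images.
- spatula: Bamboo spatula, 260 mm long, 60 g, nearly upright, blade down on the floor of a holder slot. Origin: middle of the blade's straight front edge (now lowest). z: to the handle's end; y: across the blade; x: out of its flat face (both faces alike). Blade 70 x 6 mm, z 0 to 85; shoulders 44 x 6 mm, to z 106; straight handle 18 mm (y) x 12 mm (x), to z 260.
- holder: Blue ceramic utensil block, loose, 1.1 kg, 110 mm (x) by 100 mm (y) by 85 mm high; origin at the centre of its underside, z up. Two like slots open upward, 12 mm (x) by 76 mm (y), 79 mm deep (floor 6 mm above the underside), centred at x = -30 and +30 mm: one has the spatula, one the turner, in either order.
- turner: Short steel turner standing blade-down in the holder's other slot, to be left there: 150 mm long (top 156 mm above the counter), blade 66 by 4 mm, black handle 20 mm by 10 mm. Origin at the middle of its blade's lower edge, z up its handle.
- tawa: Round black nonstick tawa (flat griddle), 240 mm across, lying on the cooktop; origin at the centre of its underside, 40 mm above the counter; the cooking surface is 6 mm above the origin. z up; its black handle, 26 mm wide, points along +x, ends 273 mm from the centre and is at most 24 mm above the origin. Loose, 0.9 kg.
- cooktop: Slim induction cooktop, black body with a grey-green glass top, 270 by 270 mm, 40 mm high, fixed; origin at the centre of its underside, on the counter. The tawa lies on its middle.
- tiffin: Closed three-tier steel tiffin carrier, 120 mm across (126 mm over the clamp straps), 207 mm high to the top of its bail; origin at the centre of its underside. To be left alone.
- tumbler: Red plastic tumbler, 74 mm across the rim, 110 mm high, standing; origin at the centre of its underside. To be left alone.
- pump_bottle: Empty clear plastic push-pump bottle with white pump, 66 mm across, 192 mm high, its nozzle reaching 39 mm from the axis; origin at the centre of its underside. To be left alone.
Not all that is in view belongs to the job. Of the things that look like the holder, take the one that is farthest to the robot's left at the start.

How it is judged:
On the way:
1. the spatula is drawn up clear of its slot, held in the fingers (z of spatula in the frame of holder above 0.088 m and contact force between the fingers and spatula above 1 N), for 0.1 s.
At the end, for the whole second after the job is handed in: Spatula held still, touching nothing but the fingers: front edge's middle within 60 mm of the tawa's centre, 40-150 mm above its underside; handle 30-62 deg from vertical; blade width level within 20 deg; turner in its slot; holder within 40 mm, the rest within 30 mm of the start, upright (horizontal distance between spatula and tawa below 0.06 m and z of spatula in the frame of tawa between 0.04 and 0.15 m and angle between spatula's own z axis and vertical between 0.52 and 1.08 rad and angle between spatula's own y axis and vertical between 1.22 and 1.92 rad and linear speed of spatula below 0.03 m/s and contact force between the fingers and spatula above 1 N and contact force between spatula and tawa below 0.1 N and contact force between spatula and cooktop below 0.1 N and contact force between spatula and holder below 0.1 N and contact force between spatula and turner below 0.1 N and contact force between spatula and tiffin below 0.1 N and contact force between spatula and tumbler below 0.1 N and contact force between spatula and pump_bottle below 0.1 N and z of turner in the frame of holder below 0.03 m and angle between holder's own z axis and vertical below 0.1 rad and distance of holder from where it was at the start of the episode below 0.04 m and distance of each of tawa, tiffin, tumbler, pump_bottle from where it was at the start of the episode below 0.03 m and angle between each of tiffin, tumbler, pump_bottle's own z axis and vertical below 0.2 rad); the arm keeps its last pose, push and grip.
It fails at once if the tiffin carrier, red tumbler or pump bottle is shifted by more than 30 mm or tipped over (distance of any of tiffin, tumbler, pump_bottle from where it was at the start of the episode above 0.03 m or angle between any of tiffin, tumbler, pump_bottle's own z axis and vertical above 0.35 rad).
It fails at once if the holder is dragged by more than 40 mm or tipped up (distance of holder from where it was at the start of the episode above 0.04 m or angle between holder's own z axis and vertical above 0.3 rad).
It fails at once if the steel turner is pulled out of its slot (z of turner in the frame of holder above 0.05 m).
It fails at once if the tawa is shifted by more than 30 mm (distance of tawa from where it was at the start of the episode above 0.03 m).
It also fails if it takes over 35 s, if anything falls off the work surface, if the arm or the gripper's body presses on something with over 40 N, if the wrist force passes 120 N, or if a joint passes its speed limit or range.

## Robot

A 6-joint arm with a two-finger parallel gripper is mounted at the origin on the work surface. World frame = base frame: x ahead of the robot, y to its left, z up, the work surface at z = 0. Lengths are in m, angles in rad, forces in N, time in s.
With the tool pointing down it reaches from about 0.25 to 0.775 m from the base axis. Payload 8.9 kg.
Tool frame: the origin (TCP) lies between the finger pads; the fingertips stand ctrl.nose_length ahead of it and the grasp point (between the pads) lies 11 mm behind it (ctrl.nose_length is the distance from the TCP to the fingertips, in m); z points along the fingers, y is the line along which they close (so a half turn about z gives the same grasp; the last joint's range is limited). The gripper opens to 85 mm and grips with 20 to 120 N. Pads are 22 mm wide; open, the fingers measure 114 mm over their backs; the gripper's body (76 mm by 85 mm) begins 54 mm behind the grasp point. The pads swing forward as they close: fully open they stand 13 mm farther back than shut.
Start: joints at [-1.396, 0.291, -0.153, 1.127, 0, 1.431], TCP at [0.162, -0.499, 0.201] pointing down, gripper open.
Joint ranges: [-2.52, 2.52], [-0.91, 1.74], [-1.3, 1.37], [-1.96, 2.02], [-1.52, 1.47], [-3.14, 3.14]. Speed limits (rad/s): [2.22, 2.22, 2.79, 3.14, 3.14, 3.14].

## Interface

Orientations are given as a unit quaternion [w, x, y, z].
In Python, from workcell import ctrl gives the robot as it stands.
- The arm moves only by the shell command python3 -m handwheel 'ROWS'. ROWS is JSON, a list of rows, each a list of 5 numbers: the gripper command: -1 is shut, 1 is fully open, values between are in proportion, then the shift along the tool's x, y, z as a fraction of full scale, then the turn about the tool's z as a fraction of full scale. A call has 1 to 8 rows; each row is the pose to reach, as a shift and turn from the pose commanded when the call began, along the tool's axes at that moment; what a row does not reach only later rows make up. Full scale, the value 1, is 250 mm for a shift and 2 rad for a turn. A row lasts 1/12 s, in which the tool goes at most 41.7 mm and 7.16 degrees, less where a joint would pass 70% of its speed; a pose out of reach is approached as far as the arm can. A call with a number of a shift or a turn outside -1 to 1 is refused whole. A call with a gripper value outside its range is refused whole. The fingers move at their own pace and stop on an object; the grip force is fixed at half the most. Time passes only in rows, so rows that repeat a pose let the fingers close. It gives the time, the measured TCP pose, the force, the opening and the grip force at its end, in the units of the state.
- ctrl.state(): the state, without advancing time (a new reading comes with each control period).
- ctrl.capture(name): name is "side" or "top" or "wrist"; returns a dict with "color" (420x560x3 uint8, blue, green, red), "intrinsics" (3x3 intrinsics, pixels), "R" (3x3) and "t" (3): a world point X has camera coordinates R X + t. Camera axes: x right, y down, z forward; pixel columns grow to the right and rows downward; lengths in m; the calibration is good to about 2 mm. A picture is of the moment at which its call begins. There is no depth.
- ctrl.finish_job(): hands the job in; it is judged then, once.
The state is a dict: "time_s": time; "joint_pos": joint angles; "joint_velocities": joint speeds; "joint_torque": joint torques, N m; "tcp_pos": TCP position; "tcp_rot": TCP orientation; "ft_force": force on the tool from outside, world axes, zero at the start; "torque": the same for the moment, N m; "grip_width": opening from 0.0 (shut) to 1.0 (fully open); "gripper_force": force on a finger pad.
Only numpy, scipy, OpenCV 4.12 (cv2) and the standard library are available. Lean on these libraries where they do the work, as an engineer would, in place of code of your own. Each camera call takes 0.05 s, during which the arm holds its last target. There are 200 camera calls.

## Working session

There is one attempt and no reset: what is moved stays moved. The work goes in short steps, Python scripts to look and compute and a shell command to move; the robot and the scene stay as the last step left them, time stands still between calls to the robot, and variables do not carry over. Pictures are saved under pics/ and viewed, at most 10 in all, crops included, and the job is handed in when it is done.

```bash
mkdir -p pics
cat > h.py <<'E'
import numpy as np, cv2
from workcell import ctrl
def cap(n,save=None):
    c=ctrl.capture(n)
    if save: cv2.imwrite(f'pics/{save}.png',c['color'])
    return c
def proj(c,X):
    p=(np.asarray(X)@np.array(c['R']).T+c['t'])@np.array(c['intrinsics']).T
    return p[...,:2]/p[...,2:]
def ray(c,uv):
    d=np.linalg.solve(np.array(c['intrinsics']),[*uv,1.]); R=np.array(c['R'])
    return -R.T@c['t'], R.T@d
def onz(c,uv,z):
    o,d=ray(c,uv); return o+d*(z-o[2])/d[2]
E
python3 - <<'E'
from h import *
print(ctrl.nose_length, ctrl.state())
a=cap('side');b=cap('top')
cv2.imwrite('pics/side0.png',a['color']);cv2.imwrite('pics/top0.png',b['color'])
for c in(a,b): print(np.round(ray(c,(280,210)),3))
E
```

```text
0.008 {'time_s': 0.0, 'joint_pos': array([-1.39629609e+00,  2.91271160e-01, -1.54126848e-01,  1.12671597e+00,
       -2.20327957e-05,  1.43148353e+00]), 'joint_velocities': array([-1.10240761e-03, -1.64606042e-04,  2.47303798e-03,  6.95541191e-04,
       -1.31555209e-03, -2.21569642e-05]), 'joint_torque': array([-6.14617375e-05, -5.37148297e+01,  3.31370294e+01,  1.58362981e-02,
       -2.63931015e-04,  8.36715763e-07]), 'tcp_pos': array([ 0.16196542, -0.49887995,  0.20003689]), 'tcp_rot': array([-6.58529002e-04,  9.87715192e-01,  1.56263447e-01, -2.26052709e-05]), 'ft_force': array([ 0.18431551, -0.01053275, -0.49357837]), 'torque': array([-0.03901549,  0.02956539, -0.03485475]), 'gripper_force': 0.0, 'grip_width': 1.000103876329281}
[[-0.127  0.909  1.403]
 [ 0.421 -0.497 -0.759]]
[[ 0.33   0.015  1.754]
 [ 0.152  0.003 -0.988]]
```

View pics/side0.png

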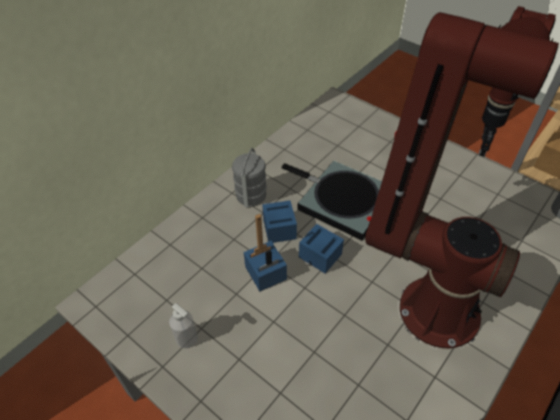

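View pics/top0.png

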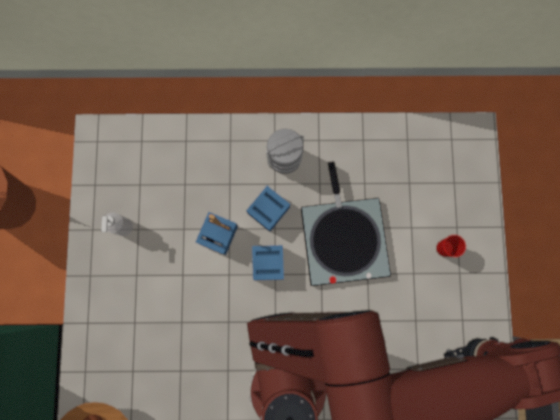

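Side: the utensils stand in the blue block at (265,266); the bamboo handle top is near (259,218). Top: there are three blue blocks, at (217,233), (268,208) and (268,263). The one at (217,233) is farthest left (+y) and is the only one with utensils, so it fits the description. The tawa is at about (345,240). I'll confirm with an enlarged crop and take measurements from it.

Run:
```python
from h import *
a=cv2.imread('pics/side0.png');b=cv2.imread('pics/top0.png')
A=cv2.resize(a[200:300,220:310],None,fx=5,fy=5,interpolation=cv2.INTER_CUBIC)[:500]
B=cv2.resize(b[200:260,190:250],None,fx=6,fy=6,interpolation=cv2.INTER_CUBIC)
im=np.zeros((500,800,3),np.uint8); im[:,:450]=A; im[:350,450:]=B[:350,:350]; cv2.imwrite('pics/crop0.png',im)
c=cap('top');s=cap('side')
hs=cv2.cvtColor(b,cv2.COLOR_BGR2HSV)
def blobs(m,amin):
    n,l,st,ce=cv2.connectedComponentsWithStats(m.astype(np.uint8))
    return [(l==i) for i in range(1,n) if st[i,4]>amin]
blue=(hs[...,0]>98)&(hs[...,0]<118)&(hs[...,1]>110)&(hs[...,2]>110)
for m in blobs(blue,100):
    p=np.argwhere(m)[:,::-1].astype(np.float32)
    if not 195<p[:,0].mean()<300: continue
    w=np.array([onz(c,q,0.085)[:2] for q in p],np.float32)
    print('blue',p.mean(0),cv2.minAreaRect(w))
# tawa: dark pixels
dk=(hs[...,2]<45); dk[:, :300]=0; dk[300:]=0
for m in blobs(dk,300):
    p=np.argwhere(m)[:,::-1].astype(np.float32)
    w=np.array([onz(c,q,0.046)[:2] for q in p],np.float32)
    print('dark',p.mean(0),len(p),cv2.minEnclosingCircle(w), w.mean(0))
# cooktop
gt=(hs[...,0]>60)&(hs[...,0]<105)&(hs[...,1]>25); gt[:, :295]=0;gt[:,395:]=0; gt[300:]=0;gt[:190]=0
for m in blobs(gt|dk,300):
    p=np.argwhere(m)[:,::-1].astype(np.float32); p=p[p[:,1]>198]
    w=np.array([onz(c,q,0.04)[:2] for q in p],np.float32); r=cv2.minAreaRect(w)
    print('cook',p.mean(0),len(p),r,cv2.boxPoints(r))
```

```text
blue [268.08298 208.69672] ((0.5928364992141724, 0.05996385216712952), (0.09406891465187073, 0.10454144328832626), 49.703285217285156)
blue [214.46614 235.85458] ((0.5023701786994934, 0.23378019034862518), (0.0944284051656723, 0.07928309589624405), 65.82476043701172)
blue [267.6292  263.07153] ((0.4143025279045105, 0.06198713555932045), (0.08782025426626205, 0.09999516606330872), 89.63282012939453)
dark [344.8473  240.30122] 3104 ((0.4893450140953064, -0.19566933810710907), 0.10547294467687607) [ 0.48820382 -0.19550174]
cook [344.84445 240.29146] 3105 ((0.4904635548591614, -0.1968759298324585), (0.20799176394939423, 0.20851705968379974), 89.0513687133789) [[ 0.38449758 -0.29913145]
 [ 0.59298605 -0.30258366]
 [ 0.5964295  -0.09462041]
 [ 0.38794106 -0.0911682 ]]
```

View pics/crop0.png

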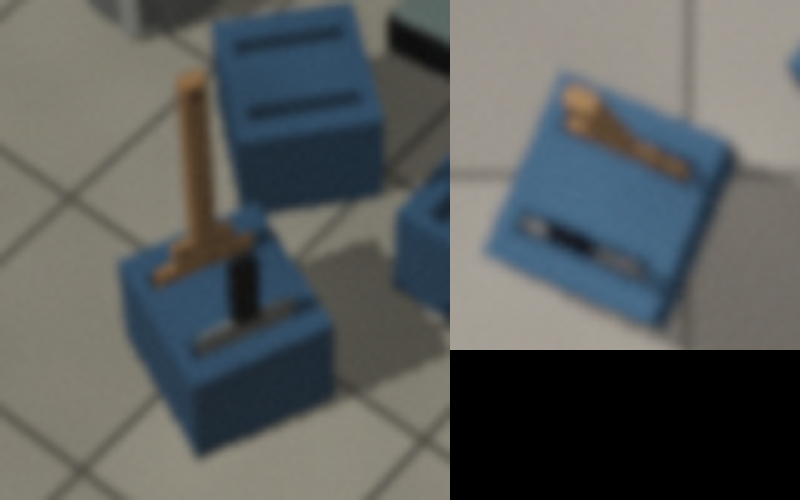

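The crop confirms it: the bamboo spatula stands in the far slot of the leftmost block, with its handle end at about side (258,216) and top (212,216). The steel turner is in the near slot. Now I'll triangulate.

```bash
cat >> h.py <<'E'
def rows(pos,yaw):   # tool-axis shift/turn fractions from the measured pose to TCP pos with tool y at heading yaw
    from scipy.spatial.transform import Rotation as Ro
    s=ctrl.state(); R=Ro.from_quat(np.roll(s['tcp_rot'],-1)).as_matrix()
    h=np.arctan2(R[1,1],R[0,1]); d=(yaw-h+np.pi/2)%np.pi-np.pi/2
    return np.round(R.T@(np.array(pos)-s['tcp_pos'])/.25,3), round(-d/2,3), np.round(np.degrees(h),1)
E
python3 - <<'E'
from h import *
c=cap('top');s=cap('side')
def tri(u,v):
    (o1,d1),(o2,d2)=ray(c,u),ray(s,v); A=np.c_[d1,-d2]; k=np.linalg.lstsq(A,o2-o1,rcond=None)[0]
    p,q=o1+k[0]*d1,o2+k[1]*d2; return np.round((p+q)/2,4),round(np.linalg.norm(p-q),4)
print('nominal tri',tri((211.8,216.2),(258,216)))
# tan masks
for n,cc,box in(('top',c,(190,200,250,260)),('side',s,(240,205,290,290))):
    im=cc['color'];hs=cv2.cvtColor(im,cv2.COLOR_BGR2HSV);m=(hs[...,0]<25)&(hs[...,1]>90)&(hs[...,2]>70)
    x0,y0,x1,y1=box; p=np.argwhere(m[y0:y1,x0:x1])[:,::-1]+[x0,y0]
    print(n,len(p),p.min(0),p.max(0))
    for r in range(p[:,1].min(),p[:,1].max()+1,3 if n=='side' else 1):
        q=p[p[:,1]==r,0]; print((r,q.min(),q.max()) if len(q) else r,end=' ')
    print()
# holder corners
b=[(209.2,212.5),(236.7,224.2),(225.8,254.2),(196.2,241.7)]
w=np.array([onz(c,q,.085)[:2] for q in b]); print('holder',np.round(w,3),w.mean(0), np.degrees(np.arctan2(*(w[0]-w[1])[::-1])),np.degrees(np.arctan2(*(w[3]-w[2])[::-1])))
k=np.array([onz(c,q,.04)[:2] for q in[(302,207),(379,198),(390,276),(312,285)]]);print('cook',np.round(k,3))
hs=cv2.cvtColor(c['color'],cv2.COLOR_BGR2HSV)
for q in[(307,230),(350,205),(330,150),(350,300),(350,283)]: print(q,hs[q[1],q[0]])
E
```

```text
nominal tri (array([0.5422, 0.2204, 0.2607]), np.float64(0.0009))
top 48 [210 215] [226 227]
(215, np.int64(211), np.int64(211)) (216, np.int64(210), np.int64(213)) (217, np.int64(210), np.int64(214)) (218, np.int64(210), np.int64(214)) (219, np.int64(211), np.int64(215)) (220, np.int64(210), np.int64(216)) (221, np.int64(211), np.int64(217)) (222, np.int64(214), np.int64(218)) (223, np.int64(217), np.int64(219)) (224, np.int64(219), np.int64(220)) (225, np.int64(222), np.int64(222)) (226, np.int64(223), np.int64(224)) (227, np.int64(226), np.int64(226)) 
side 215 [252 214] [269 255]
(214, np.int64(258), np.int64(259)) (217, np.int64(256), np.int64(260)) (220, np.int64(256), np.int64(260)) (223, np.int64(256), np.int64(260)) (226, np.int64(257), np.int64(260)) (229, np.int64(257), np.int64(260)) (232, np.int64(257), np.int64(261)) (235, np.int64(257), np.int64(261)) (238, np.int64(257), np.int64(261)) (241, np.int64(258), np.int64(261)) (244, np.int64(258), np.int64(262)) (247, np.int64(258), np.int64(265)) (250, np.int64(255), np.int64(264)) (253, np.int64(254), np.int64(257)) 
holder [[0.579 0.253]
 [0.54  0.162]
 [0.442 0.197]
 [0.483 0.294]] [0.51095645 0.22659672] 66.52345835145623 66.87929474125819
cook [[ 0.602 -0.054]
 [ 0.632 -0.316]
 [ 0.369 -0.343]
 [ 0.341 -0.084]]
(307, 230) [ 87  19 136]
(350, 205) [ 90  18 115]
(330, 150) [ 17  23 156]
(350, 300) [ 18  24 160]
(350, 283) [ 18  26 117]
```

Run:
```python
from h import *
print(rows((.5415,.2195,.34),np.radians(66.7)))
```

```text
(array([ 2.331, -2.266, -0.557]), np.float64(0.36), np.float64(-72.0))
```

```bash
python3 -m handwheel '[[1,0,0,-0.56,0],[1,0,0,-0.56,0],[1,0,0,-0.56,0],[1,0,0,-0.56,0],[1,0.5,-0.5,-0.56,0],[1,0.5,-0.5,-0.56,0],[1,0.5,-0.5,-0.56,0],[1,0.5,-0.5,-0.56,0]]'; python3 -m handwheel '[[1,0.9,-0.9,0,0],[1,0.9,-0.9,0,0],[1,0.9,-0.9,0,0],[1,0.9,-0.9,0,0],[1,0.9,-0.9,0,0],[1,0.9,-0.9,0,0],[1,0.9,-0.9,0,0],[1,0.9,-0.9,0,0]]';  python3 -m handwheel '[[1,0.9,-0.8,0,0],[1,0.9,-0.8,0,0],[1,0.9,-0.8,0,0],[1,0.9,-0.8,0,0],[1,0.9,-0.8,0,0],[1,0.9,-0.8,0,0],[1,0.9,-0.8,0,0],[1,0.9,-0.8,0,0]]'; python3 -m handwheel '[[1,0,0,0,0.36],[1,0,0,0,0.36],[1,0,0,0,0.36],[1,0,0,0,0.36],[1,0,0,0,0.36],[1,0,0,0,0.36],[1,0,0,0,0.36],[1,0,0,0,0.36]]'; python3 -c "
from h import *
print(rows((.5415,.2195,.34),np.radians(66.7)))"
```

```text
time_s: 0.97
tcp_pos: [0.2381, -0.3493, 0.3405]
tcp_rot: [0.0, 0.988, 0.156, 0.0]
ft_force: [2.0, -0.6, -0.1]
grip_width: 0.997
gripper_force: 0.0
time_s: 1.63
tcp_pos: [0.3831, -0.0643, 0.3408]
tcp_rot: [-0.0, 0.988, 0.157, 0.0]
ft_force: [0.7, 0.3, 0.7]
grip_width: 1.002
gripper_force: 0.0
time_s: 2.3
tcp_pos: [0.5363, 0.197, 0.339]
tcp_rot: [-0.001, 0.987, 0.158, -0.0]
ft_force: [0.1, 0.2, -0.1]
grip_width: 1.001
gripper_force: 0.0
time_s: 2.97
tcp_pos: [0.526, 0.0763, 0.341]
tcp_rot: [-0.074, 0.996, -0.046, -0.007]
ft_force: [-0.4, -0.2, -0.1]
grip_width: 0.997
gripper_force: 0.0
(array([ 0.009, -0.569,  0.088]), np.float64(0.156), np.float64(-95.4))
```

```bash
python3 -m handwheel '[[1,0,0,0,0],[1,0,0,0,0],[1,0,0,0,0]]'; python3 -c "
from h import *
s=ctrl.state();print(s['joint_pos'].round(3));print(rows((.5415,.2195,.34),np.radians(66.7)))"
```

```text
time_s: 3.22
tcp_pos: [0.5263, 0.0777, 0.3413]
tcp_rot: [-0.073, 0.996, -0.045, -0.007]
ft_force: [-0.5, -0.1, 0.1]
grip_width: 0.999
gripper_force: 0.0
[-0.09   0.273  0.177  1.495  0.146  3.141]
(array([ 0.01 , -0.564,  0.088]), np.float64(0.157), np.float64(-95.3))
```

```bash
python3 -m handwheel '[[1,0,0,0,-0.4],[1,0,0,0,-0.4],[1,0,0,0,-0.4],[1,0,0,0,-0.4],[1,0,0,0,-0.4],[1,0,0,0,-0.4],[1,0,0,0,-0.4],[1,0,0,0,-0.4]]'; python3 -c "
from h import *
s=ctrl.state();print(s['joint_pos'].round(3));print(rows((.5415,.2195,.34),np.radians(66.7)))"
```

```text
time_s: 3.88
tcp_pos: [0.5263, 0.0783, 0.3411]
tcp_rot: [-0.07, 0.935, 0.348, 0.022]
ft_force: [0.7, 0.6, 0.8]
grip_width: 0.998
gripper_force: 0.0
[-0.089  0.273  0.177  1.495  0.146  2.338]
(array([ 0.411, -0.382,  0.087]), np.float64(0.563), np.float64(-48.8))
```

```bash
python3 -m handwheel '[[1,0,0,0,-0.5],[1,0,0,0,-0.5],[1,0,0,0,-0.5],[1,0,0,0,-0.5],[1,0,0,0,-0.5],[1,0,0,0,-0.5],[1,0,0,0,-0.5],[1,0,0,0,-0.5]]' >/dev/null;  python3 -m handwheel '[[1,0,0,0,-0.5],[1,0,0,0,-0.5],[1,0,0,0,-0.5],[1,0,0,0,-0.5],[1,0,0,0,-0.5],[1,0,0,0,-0.5],[1,0,0,0,-0.5],[1,0,0,0,-0.5]]' >/dev/null; python3 -m handwheel '[[1,0,0,0,-0.5],[1,0,0,0,-0.5],[1,0,0,0,-0.5],[1,0,0,0,-0.5],[1,0,0,0,-0.5],[1,0,0,0,-0.5],[1,0,0,0,-0.5],[1,0,0,0,-0.5]]' >/dev/null; python3 -m handwheel '[[1,0,0,0,-0.5],[1,0,0,0,-0.5],[1,0,0,0,-0.5],[1,0,0,0,-0.5],[1,0,0,0,-0.5],[1,0,0,0,-0.5],[1,0,0,0,-0.5],[1,0,0,0,-0.5]]' >/dev/null; python3 -m handwheel '[[1,0,0,0,-0.5],[1,0,0,0,-0.5],[1,0,0,0,-0.5],[1,0,0,0,-0.5],[1,0,0,0,-0.5],[1,0,0,0,-0.5],[1,0,0,0,-0.5],[1,0,0,0,-0.5]]'; python3 -c "
from h import *
s=ctrl.state();print(s['joint_pos'].round(3))"
```

```text
time_s: 7.22
tcp_pos: [0.5263, 0.0781, 0.3411]
tcp_rot: [-0.07, 0.957, -0.28, -0.024]
ft_force: [0.2, -0.1, 0.7]
grip_width: 0.999
gripper_force: 0.0
[-0.089  0.273  0.177  1.495  0.146 -2.663]
```

```bash
python3 -m handwheel '[[1,0,0,0,-0.5],[1,0,0,0,-0.5],[1,0,0,0,-0.5],[1,0,0,0,-0.5],[1,0,0,0,-0.5],[1,0,0,0,-0.5],[1,0,0,0,-0.5],[1,0,0,0,-0.5]]'; python3 -c "
from h import *
s=ctrl.state();print(s['joint_pos'].round(3))"
```

```text
time_s: 7.88
tcp_pos: [0.5182, 0.1527, 0.341]
tcp_rot: [-0.02, 0.998, 0.061, 0.013]
ft_force: [0.7, -0.1, -0.2]
grip_width: 1.001
gripper_force: 0.0
[ 0.126  0.258  0.166  1.449  0.038 -3.138]
```

```bash
python3 -m handwheel '[[1,0,0,0,-0.1],[1,0,0,0,-0.1],[1,0,0,0,-0.1]]'; python3 -c "
from h import *
s=ctrl.state();print(s['joint_pos'].round(3));print(rows((.5415,.2195,.34),np.radians(66.7)))"
```

```text
time_s: 8.13
tcp_pos: [0.5039, 0.2068, 0.341]
tcp_rot: [0.0, 0.992, 0.127, 0.017]
ft_force: [-0.2, 0.0, -0.3]
grip_width: 1.003
gripper_force: 0.0
[ 0.259  0.267  0.177  1.447 -0.005 -3.138]
(array([ 0.158, -0.011,  0.009]), np.float64(0.331), np.float64(-75.4))
```

```bash
python3 -m handwheel '[[1,0,0,0,0.5],[1,0,0,0,0.5],[1,0,0,0,0.5],[1,0,0,0,0.5],[1,0,0,0,0.5],[1,0,0,0,0.5],[1,0,0,0,0.5],[1,0,0,0,0.5]]' >/dev/null; python3 -m handwheel '[[1,0,0,0,0.5],[1,0,0,0,0.5],[1,0,0,0,0.5],[1,0,0,0,0.5],[1,0,0,0,0.5],[1,0,0,0,0.5],[1,0,0,0,0.5],[1,0,0,0,0.5]]' >/dev/null; python3 -m handwheel '[[1,0,0,0,0.5],[1,0,0,0,0.5],[1,0,0,0,0.5],[1,0,0,0,0.5],[1,0,0,0,0.5],[1,0,0,0,0.5],[1,0,0,0,0.5],[1,0,0,0,0.5]]' >/dev/null;  python3 -m handwheel '[[1,0,0,0,0.4],[1,0,0,0,0.4],[1,0,0,0,0.4],[1,0,0,0,0.4],[1,0,0,0,0.4],[1,0,0,0,0.4],[1,0,0,0,0.4],[1,0,0,0,0.4]]'
python3 - <<'E'
from h import *
s=ctrl.state();print(s['joint_pos'].round(3));print(rows((.5415,.2195,.34),np.radians(66.7)),rows((.5415,.2195,.22),np.radians(66.7)))
c=cap('top');im=c['color'].copy()
print(proj(c,[[.5415,.2195,.266]]))
cv2.imwrite('pics/t1.png',cv2.resize(im[180:280,180:300],None,fx=5,fy=5,interpolation=cv2.INTER_CUBIC))
E
```

```text
time_s: 10.8
tcp_pos: [0.5052, 0.2032, 0.3409]
tcp_rot: [0.016, 0.205, 0.979, 0.005]
ft_force: [0.4, 0.3, -0.1]
grip_width: 0.997
gripper_force: 0.0
[ 0.251  0.267  0.177  1.447 -0.005  0.663]
(array([-0.107,  0.118,  0.009]), np.float64(-0.003), np.float64(66.4)) (array([-0.092,  0.109,  0.489]), np.float64(-0.003), np.float64(66.4))
[[211.77624585 216.0400512 ]]
```

```bash
python3 -m handwheel '[[1,-0.107,0.118,0,0],[1,-0.107,0.118,0,0],[1,-0.107,0.118,0,0],[1,-0.107,0.118,0,0]]'
python3 - <<'E'
from h import *
print(rows((.5415,.2195,.22),np.radians(66.7)))
c=cap('wrist','w1'); s=ctrl.state()
print(proj(c,[[.5415,.2195,.266],[.5385,.2147,.106]]))
E
```

```text
time_s: 11.18
tcp_pos: [0.5413, 0.2197, 0.342]
tcp_rot: [0.016, 0.202, 0.979, 0.005]
ft_force: [0.6, -0.5, -0.4]
grip_width: 1.0
gripper_force: 0.0
(array([ 0.014, -0.009,  0.488]), np.float64(-0.0), np.float64(66.7))
[[278.04788006 206.60059507]
 [271.3769616  165.37875102]]
```

View pics/w1.png

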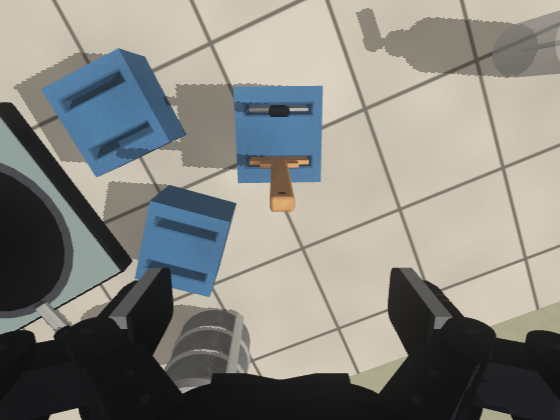

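Run:
```python
from h import *
c=cap('wrist'); t=onz(c,(283,203.5),.266); print(t)
# the target rather at z .231, slightly toward slot
print(rows((t[0]-.0005,t[1]-.0005,.22),np.radians(66.7)))
```

```text
[0.54077451 0.2235191  0.266     ]
(array([0.023, 0.003, 0.491]), np.float64(-0.0), np.float64(66.7))
```

The wrist view shows the handle's end face at (283,203), centred between the fingers (about (172,300) and (390,300)). I'll descend and close.

```bash
python3 -m handwheel '[[1,0.02,0,0.25,0],[1,0.02,0,0.25,0],[1,0.02,0,0.49,0],[1,0.02,0,0.49,0],[1,0.02,0,0.49,0],[1,0.02,0,0.49,0]]'; python3 -m handwheel '[[-1,0,0,0,0],[-1,0,0,0,0],[-1,0,0,0,0],[-1,0,0,0,0],[-1,0,0,0,0],[-1,0,0,0,0]]'; python3 -m handwheel '[[-1,0,0,-0.02,0],[-1,0,0,-0.05,0],[-1,0,0,-0.1,0],[-1,0,0,-0.1,0]]'
```

```text
time_s: 11.78
tcp_pos: [0.5404, 0.2219, 0.2204]
tcp_rot: [0.016, 0.202, 0.979, 0.005]
ft_force: [1.0, -0.0, 0.7]
grip_width: 0.998
gripper_force: 0.0
time_s: 12.28
tcp_pos: [0.5414, 0.2222, 0.2204]
tcp_rot: [0.017, 0.203, 0.979, 0.006]
ft_force: [-0.5, -1.1, 1.8]
grip_width: 0.191
gripper_force: 58.5
time_s: 12.62
tcp_pos: [0.5411, 0.2223, 0.2472]
tcp_rot: [0.018, 0.203, 0.979, 0.006]
ft_force: [-0.2, -0.8, -0.0]
grip_width: 0.191
gripper_force: 58.7
```

```bash
python3 -m handwheel '[[-1,0,0,-0.15,0],[-1,0,0,-0.3,0],[-1,0,0,-0.45,0],[-1,0,0,-0.57,0],[-1,0,0,-0.57,0],[-1,0,0,-0.57,0]]'
python3 - <<'E'
from h import *
s=ctrl.state();print(s['joint_pos'].round(3))
c=cap('side'); t=cap('top'); A=c['color']; B=t['color']
w=cap('wrist'); cv2.imwrite('pics/l1.png',np.hstack([cv2.resize(A[130:310,160:400],(480,360)),cv2.resize(w['color'],(320,240))[:360] if 0 else cv2.copyMakeBorder(cv2.resize(w['color'],(320,240)),0,120,0,0,0)]))
# cooktop glass mask: low sat, hue 80-100
hs=cv2.cvtColor(B,cv2.COLOR_BGR2HSV); g=((hs[...,0]>70)&(hs[...,0]<110)&(hs[...,1]>10)).astype(np.uint8); g[:,:298]=0;g[:,395:]=0;g[:190]=0;g[295:]=0
n,l,st,ce=cv2.connectedComponentsWithStats(g); i=1+np.argmax(st[1:,4]); p=np.argwhere(l==i)[:,::-1]
wd=np.array([onz(t,q,.04)[:2] for q in p],np.float32); r=cv2.minAreaRect(wd); print(r,cv2.boxPoints(r).round(3))
E
```

```text
time_s: 13.12
tcp_pos: [0.5361, 0.2218, 0.3886]
tcp_rot: [0.018, 0.203, 0.979, 0.006]
ft_force: [0.5, 0.3, -0.9]
grip_width: 0.191
gripper_force: 58.9
[ 0.27   0.356  0.426  1.603 -0.006  0.678]
((0.4914300739765167, -0.23754015564918518), (0.263984739780426, 0.18410243093967438), 6.3993659019470215) [[ 0.35  -0.161]
 [ 0.371 -0.344]
 [ 0.633 -0.314]
 [ 0.612 -0.131]]
```

View pics/l1.png

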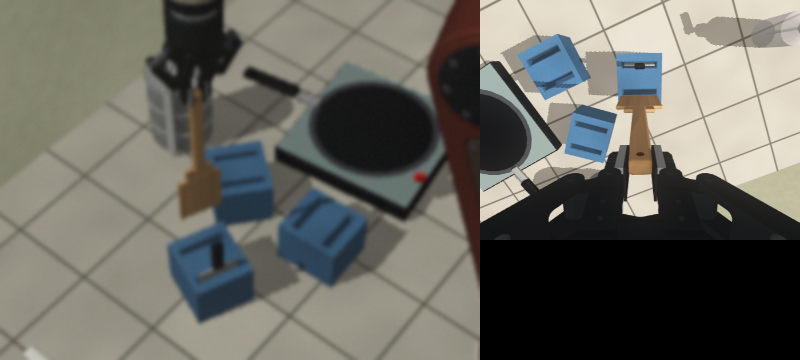

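Side view: the spatula hangs clear of the slot and the turner is still in place. I'll tip it by rolling its blade over the fixed cooktop's free front edge, pivoting between the pads.

```bash
python3 -c "
from h import *
print(rows((.316,-.218,.389),np.radians(96.2)))"
```

```text
(array([ 0.105, -1.96 , -0.047]), np.float64(-0.258), np.float64(66.6))
```

```bash
python3 -m handwheel '[[-1,0.05,-0.98,-0.02,0],[-1,0.05,-0.98,-0.02,0],[-1,0.05,-0.98,-0.02,0],[-1,0.05,-0.98,-0.02,0],[-1,0.05,-0.98,-0.02,0],[-1,0.05,-0.98,-0.02,0],[-1,0.05,-0.98,-0.02,0]]' >/dev/null; python3 -m handwheel '[[-1,0.05,-0.98,-0.02,0],[-1,0.05,-0.98,-0.02,0],[-1,0.05,-0.98,-0.02,0],[-1,0.05,-0.98,-0.02,0],[-1,0.05,-0.98,-0.02,0],[-1,0.05,-0.98,-0.02,0],[-1,0.05,-0.98,-0.02,0]]';  python3 -m handwheel '[[-1,0,0,0,-0.258],[-1,0,0,0,-0.258],[-1,0,0,0,-0.258],[-1,0,0,0,-0.258],[-1,0,0,0,-0.258]]'
python3 - <<'E'
from h import *
s=ctrl.state();print(s['joint_pos'].round(3))
print(rows((.316,-.218,.2295),np.radians(96.2)))
E
```

```text
time_s: 14.43
tcp_pos: [0.3147, -0.223, 0.3864]
tcp_rot: [0.015, 0.206, 0.978, 0.005]
ft_force: [0.7, 0.8, -0.8]
grip_width: 0.19
gripper_force: 59.2
time_s: 14.85
tcp_pos: [0.3174, -0.2179, 0.3869]
tcp_rot: [0.017, -0.057, 0.998, 0.002]
ft_force: [-0.4, 0.2, -0.9]
grip_width: 0.191
gripper_force: 59.2
[-0.818 -0.038 -0.054  1.535  0.028 -0.932]
(array([ 0.027, -0.001,  0.629]), np.float64(0.003), np.float64(96.5))
```

```bash
python3 -m handwheel '[[-1,0.02,0,0.5,0],[-1,0.02,0,0.5,0],[-1,0.02,0,0.5,0],[-1,0.027,0,0.63,0],[-1,0.027,0,0.63,0],[-1,0.027,0,0.63,0]]'
python3 - <<'E'
from h import *
s=ctrl.state(); p=s['tcp_pos']; u=np.array([.994,.108])
e=np.array([.356,-.214]); 
D=(e-p[:2])@u; print('dist to edge',D)
for th in (0,15,30,40,47):
    t=np.radians(th); g=D-.003+.2005*np.sin(t)
    print(th,rows((*(p[:2]+u*g),.029+.2005*np.cos(t)),np.radians(96.2))[0])
c=cap('side','s2'); im=c['color']; w=cap('wrist')['color']
cv2.imwrite('pics/d1.png',np.hstack([cv2.resize(im[130:330,260:460],(480,480)),cv2.copyMakeBorder(cv2.resize(w,(320,240)),0,240,0,0,0)]))
E
```

```text
time_s: 15.35
tcp_pos: [0.3155, -0.2174, 0.2297]
tcp_rot: [0.016, -0.053, 0.998, 0.002]
ft_force: [0.2, 0.4, -0.1]
grip_width: 0.186
gripper_force: 59.2
dist to edge 0.040585465113704186
0 [-0.15   0.     0.006]
15 [-0.357  0.001  0.04 ]
30 [-0.547  0.001  0.126]
40 [-0.659  0.001  0.21 ]
47 [-0.728  0.001  0.28 ]
```

View pics/d1.png

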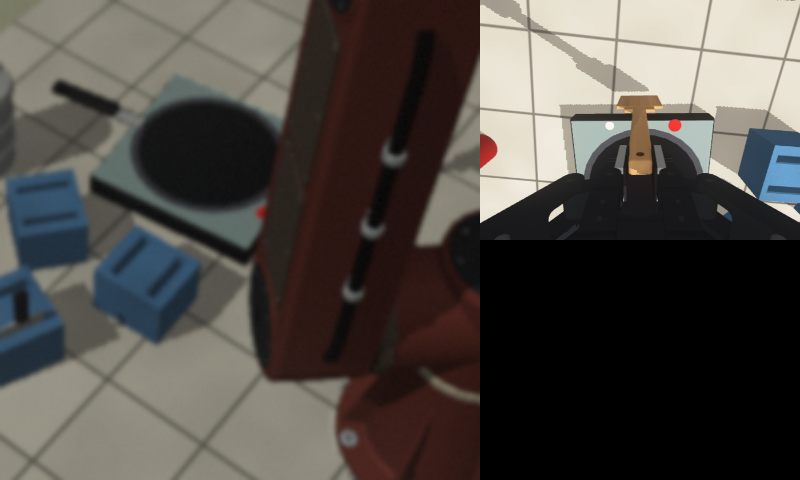

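The wrist view (right half) shows the blade at (640,102), centred just in front of the cooktop's front edge and parallel to it. Now I'll push over it.

```bash
python3 -m handwheel '[[-1,-0.15,0,0.006,0],[-1,-0.26,0,0.02,0],[-1,-0.36,0,0.04,0],[-1,-0.46,0,0.08,0],[-1,-0.55,0,0.126,0],[-1,-0.61,0,0.17,0],[-1,-0.66,0,0.21,0]]';  python3 -m handwheel '[[-1,-0.04,0,0.04,0],[-1,-0.07,0,0.07,0],[-1,-0.07,0,0.07,0],[-1,-0.07,0,0.07,0]]'
python3 - <<'E'
from h import *
w=cap('wrist')['color'];cv2.imwrite('pics/p1.png',w)
s=ctrl.state();print(s['joint_pos'].round(3))
E
```

```text
time_s: 16.03
tcp_pos: [0.4849, -0.2013, 0.1853]
tcp_rot: [0.019, -0.054, 0.998, -0.0]
ft_force: [-0.9, -1.0, 0.1]
grip_width: 0.192
gripper_force: 58.5
time_s: 16.37
tcp_pos: [0.5001, -0.1987, 0.1671]
tcp_rot: [0.017, -0.054, 0.998, 0.001]
ft_force: [-2.1, -0.5, 0.8]
grip_width: 0.193
gripper_force: 58.5
[-0.528  0.31  -0.218  1.015  0.02  -0.635]
```

View pics/p1.png

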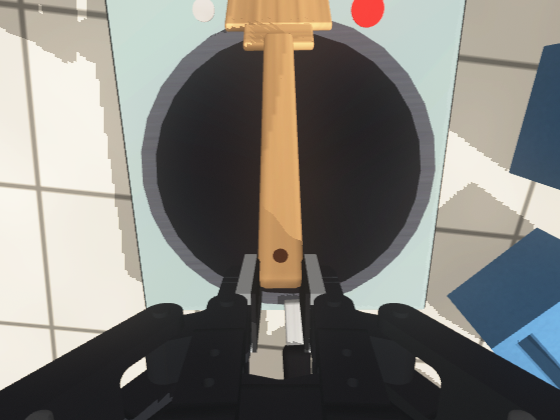

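The blade swung behind the hand: its shoulders are at (278,35), with the handle running to (280,285). The pivot worked. I'll lift and measure the tilt.

```bash
python3 -m handwheel '[[-1,0,0,-0.1,0],[-1,0,0,-0.25,0],[-1,0,0,-0.4,0],[-1,0,0,-0.5,0],[-1,0,0,-0.5,0],[-1,0,0,-0.5,0]]'
python3 - <<'E'
from h import *
from scipy.spatial.transform import Rotation as Ro
s=ctrl.state();R=Ro.from_quat(np.roll(s['tcp_rot'],-1)).as_matrix()
G=s['tcp_pos']-.011*R[:,2]; print('grasp',G,'toolz',R[:,2])
w=cap('wrist');cv2.imwrite('pics/q1.png',w['color'])
u=-R[:,0]
for th in(35,40,45,50,55):
    t=np.radians(th); d=-u*np.sin(t)-np.array([0,0,1])*np.cos(t)
    print(th,proj(w,[G+d*(L/1000) for L in(-35,119,140,225)]).round(0).tolist())
hs=cv2.cvtColor(w['color'],cv2.COLOR_BGR2HSV);m=(hs[...,0]<25)&(hs[...,1]>90)&(hs[...,2]>70);m[:,:180]=0;m[:,400:]=0
for r in range(0,330,10):
    q=np.where(m[r])[0]
    if len(q): print((r,int(q.min()),int(q.max())),end=' ')
E
```

```text
time_s: 16.92
tcp_pos: [0.4964, -0.1997, 0.2937]
tcp_rot: [0.019, -0.054, 0.998, -0.0]
ft_force: [-0.7, -0.3, -1.4]
grip_width: 0.188
gripper_force: 58.8
grasp [ 0.49599994 -0.19976797  0.30470194] toolz [ 0.03840906  0.00176661 -0.99926054]
35 [[279.0, 330.0], [280.0, 104.0], [280.0, 86.0], [280.0, 29.0]]
40 [[279.0, 332.0], [280.0, 92.0], [280.0, 72.0], [280.0, 6.0]]
45 [[279.0, 334.0], [280.0, 79.0], [280.0, 56.0], [280.0, -19.0]]
50 [[279.0, 334.0], [280.0, 67.0], [280.0, 41.0], [280.0, -45.0]]
55 [[279.0, 335.0], [280.0, 54.0], [280.0, 26.0], [280.0, -73.0]]
(0, 233, 323) (10, 231, 325) (20, 230, 327) (30, 228, 349) (40, 227, 352) (50, 245, 344) (60, 245, 312) (70, 264, 293) (80, 263, 294) (90, 263, 294) (100, 263, 295) (110, 262, 295) (120, 262, 296) (130, 262, 296) (140, 261, 297) (150, 261, 297) (160, 261, 298) (170, 260, 298) (180, 260, 299) (190, 260, 299) (200, 259, 300) (210, 259, 300) (220, 259, 301) (230, 259, 301) (240, 259, 302) (250, 259, 301) (260, 259, 301) (270, 259, 301) (280, 259, 301)
```

View pics/q1.png

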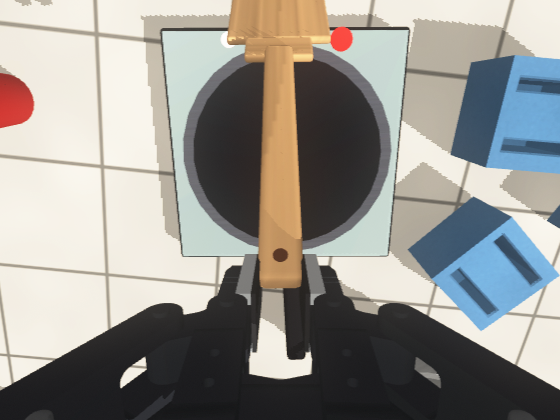

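```bash
python3 -m handwheel '[[-1,-0.12,0,0,0],[-1,-0.27,0,0,0],[-1,-0.42,0,0,0],[-1,-0.55,0,0.05,0],[-1,-0.66,0,0.1,0],[-1,-0.66,0,0.1,0],[-1,-0.66,0,0.1,0]]'
python3 - <<'E'
from h import *
from scipy.optimize import least_squares
from scipy.spatial.transform import Rotation as Ro
s=ctrl.state();R=Ro.from_quat(np.roll(s['tcp_rot'],-1)).as_matrix();print(s['joint_pos'].round(3))
w=cap('wrist');t=cap('top');sd=cap('side')
for n,c in(('w2',w),('t2',t),('s3',sd)): cv2.imwrite(f'pics/{n}.png',c['color'])
im=np.zeros((560,800,3),np.uint8); im[:420,:420]=cv2.resize(t['color'][160:300,280:420],(420,420)); im[:380,420:]=cv2.resize(sd['color'][130:270,260:400],(380,380)); cv2.imwrite('pics/v2.png',im)
G=s['tcp_pos']-.011*R[:,2];u=-R[:,0]*[1,1,0];u/=np.linalg.norm(u);print('G',G)
for th in(40,45,50,55):
    T=np.radians(th);d=-u*np.sin(T)-np.array([0,0,1])*np.cos(T);P=G+d*.225
    print(th,P.round(3),'top',proj(t,P).round(1),'side',proj(sd,P).round(1))
print('tawa',proj(t,[.489,-.1955,.046]),proj(sd,[.489,-.1955,.046]))
E
```

```text
time_s: 17.55
tcp_pos: [0.6603, -0.1804, 0.2685]
tcp_rot: [0.015, -0.054, 0.998, 0.002]
ft_force: [-0.7, -0.8, 0.3]
grip_width: 0.188
gripper_force: 58.8
[-0.382  0.578  0.469  1.437  0.016 -0.491]
G [ 0.65996042 -0.18049452  0.27948932]
40 [ 0.516 -0.196  0.107] top [347.1 229.8] side [342.1 177.9]
45 [ 0.502 -0.198  0.12 ] top [348.2 233.8] side [346.  176.9]
50 [ 0.489 -0.199  0.135] top [349.4 237.5] side [349.6 175.4]
55 [ 0.477 -0.201  0.15 ] top [350.6 240.7] side [353.1 173.6]
tawa [344.84119164 239.98736306] [346.69498432 193.0500599 ]
```

View pics/v2.png

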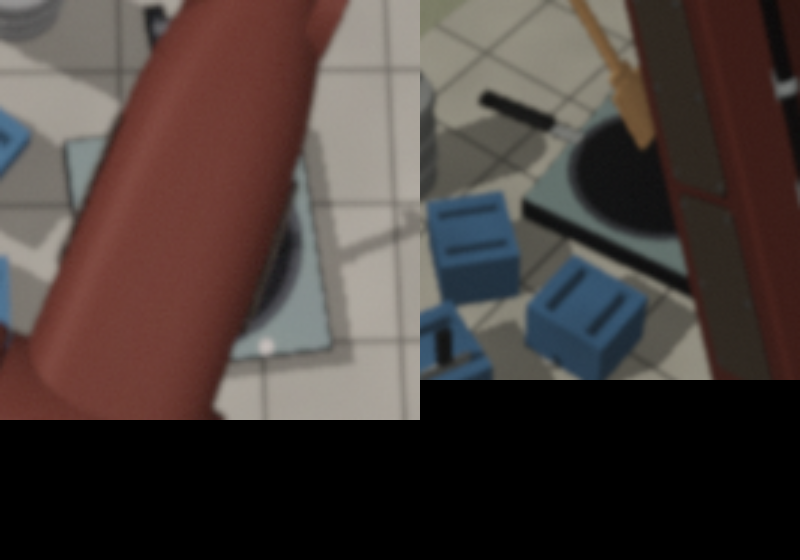

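The side view shows the blade hanging free over the tawa, with the near front corner at about crop (640,150) = side (341,185). The arm hides the top view. I'll get the tilt by casting side-view rays onto the spatula's known vertical plane.

Run:
```python
from h import *
from scipy.optimize import least_squares
from scipy.spatial.transform import Rotation as Ro
s=ctrl.state();R=Ro.from_quat(np.roll(s['tcp_rot'],-1)).as_matrix()
G=s['tcp_pos']-.011*R[:,2];u=-R[:,0]*[1,1,0];u/=np.linalg.norm(u);y=np.array([-u[1],u[0],0])
c=cap('side');w=cap('wrist');im=cv2.imread('pics/s3.png');hs=cv2.cvtColor(im,cv2.COLOR_BGR2HSV)
m=(hs[...,0]>8)&(hs[...,0]<25)&(hs[...,1]>90)&(hs[...,2]>70);m[:,:300]=0;m[:,365:]=0;m[:110]=0;m[200:]=0
def plane(uv,off):
    o,d=ray(c,uv);k=((G+off*y-o)@y)/(d@y);p=o+k*d;return round((p-G)@u,4),round(p[2],4)
for r in range(110,192,4):
    q=np.where(m[r])[0]
    if len(q): print(r,q.min(),q.max(),plane(((q.min()+q.max())/2,r),0))
print('corner',plane((341,185.3),.035))
# wrist check: fit grasp z and tilt
def P(v,z,x):
    zg,th=v;a=u*np.sin(th)+np.array([0,0,np.cos(th)]);n=-u*np.cos(th)+np.array([0,0,np.sin(th)]);return proj(w,G+a*(z-zg)+n*x)[1]
obs=[(.106,-.003,62),(.106,.003,53),(.085,.003,37),(.085,-.003,44)]
for zg in(.215,.225,.235): 
    f=least_squares(lambda v:[P((zg,v[0]),z,x)-r for z,x,r in obs],[.8]);print(zg,np.degrees(f.x),f.fun.round(1),P((zg,f.x[0]),.26,-.006),P((zg,f.x[0]),.26,.006))
```

```text
118 313 313 (np.float64(-0.0123), np.float64(0.3209))
122 312 315 (np.float64(-0.015), np.float64(0.3049))
126 313 317 (np.float64(-0.0216), np.float64(0.2905))
130 316 320 (np.float64(-0.0341), np.float64(0.2787))
134 318 322 (np.float64(-0.0428), np.float64(0.2649))
138 320 324 (np.float64(-0.0516), np.float64(0.2511))
142 323 327 (np.float64(-0.0643), np.float64(0.2389))
146 325 329 (np.float64(-0.0732), np.float64(0.2249))
150 327 331 (np.float64(-0.0822), np.float64(0.2107))
154 329 341 (np.float64(-0.1066), np.float64(0.2041))
158 330 341 (np.float64(-0.11), np.float64(0.1869))
162 332 342 (np.float64(-0.1173), np.float64(0.1714))
166 331 343 (np.float64(-0.1189), np.float64(0.1527))
170 334 344 (np.float64(-0.1283), np.float64(0.1378))
174 335 345 (np.float64(-0.1339), np.float64(0.1208))
178 337 346 (np.float64(-0.1415), np.float64(0.1046))
182 340 344 (np.float64(-0.1453), np.float64(0.086))
corner (np.float64(-0.1585), np.float64(0.1073))
0.215 [56.32046571] [ 6.7  8.7 -6.2 -5.6] 354.128615170343 356.99017886128877
0.225 [51.43033695] [ 4.5  6.1 -4.6 -3.9] 332.7267990826841 331.54426040955514
0.235 [47.5151835] [ 2.7  4.2 -3.3 -2.5] 310.99260307873027 306.39473741607395
```

Run:
```python
from h import *
from scipy.optimize import least_squares
from scipy.spatial.transform import Rotation as Ro
s=ctrl.state();R=Ro.from_quat(np.roll(s['tcp_rot'],-1)).as_matrix()
G=s['tcp_pos']-.011*R[:,2];u=-R[:,0]*[1,1,0];u/=np.linalg.norm(u);y=np.array([-u[1],u[0],0])
c=cap('side');w=cap('wrist')
def X(v,z,x=0,yy=0):
    zg,th,o=v;a=u*np.sin(th)+np.array([0,0,np.cos(th)]);n=-u*np.cos(th)+np.array([0,0,np.sin(th)]);return G+a*(z-zg)+n*(x+o)+y*yy
W=[(.106,-.003,62),(.106,.003,53),(.085,.003,37),(.085,-.003,44),(.26,-.006,287)]
S=[(130,318),(134,320),(138,322),(142,325),(146,327),(150,329)]
def side_res(v):
    a,b=proj(c,X(v,.24)),proj(c,X(v,.115)); 
    return [a[0]+(b[0]-a[0])*(r-a[1])/(b[1]-a[1])-q for r,q in S]
def fw(v): return [proj(w,X(v,z,x))[1]-r for z,x,r in W]
def fc(v): return list(proj(c,X(v,0,0,.035))-[341,185.3])
for n,f in(('wrist',fw),('side',lambda v:side_res(v)+fc(v)),('all',lambda v:np.r_[np.array(fw(v))/3,side_res(v),fc(v)])):
    r=least_squares(lambda v:np.r_[f(v),(v[2])/.004],[.235,.78,0]);v=r.x
    print(n,v[0].round(4),np.degrees(v[1]).round(1),v[2].round(4),'tip',X(v,0).round(3),np.round(r.fun,1))
```

```text
wrist 0.2452 42.1 0.0051 tip [ 0.492 -0.2    0.106] [ 0.9  2.1 -1.7 -0.9 -0.3  1.3]
side 0.2356 39.8 0.0156 tip [ 0.498 -0.199  0.113] [-1.7 -1.1 -0.6 -1.1 -0.6 -0.1  1.2 -0.8  3.9]
all 0.2398 38.9 0.0168 tip [ 0.497 -0.199  0.108] [ 0.2  0.4 -0.5 -0.   0.3 -1.5 -1.  -0.6 -1.1 -0.7 -0.2  1.3  0.3  4.2]
```

All the fits agree: tilt about 40–42°, and the front edge's middle at about (0.495, -0.20, 0.107), over the tawa's middle. I'll raise it about 18 mm, let it settle and check.

```bash
python3 -m handwheel '[[-1,0,0,-0.03,0],[-1,0,0,-0.07,0],[-1,0,0,-0.07,0],[-1,0,0,-0.07,0],[-1,0,0,-0.07,0],[-1,0,0,-0.07,0]]'
python3 - <<'E'
from h import *
s=cap('side')['color'];w=cap('wrist')['color'];print(np.abs(ctrl.state()['joint_velocities']).max())
cv2.imwrite('pics/f.png',np.hstack([cv2.resize(s[100:310,160:370],(420,420)),cv2.copyMakeBorder(cv2.resize(w,(373,280)),0,140,0,0,0)]))
E
```

```text
time_s: 18.4
tcp_pos: [0.6598, -0.1812, 0.2894]
tcp_rot: [0.017, -0.054, 0.998, 0.001]
ft_force: [-0.3, 0.4, -1.2]
grip_width: 0.193
gripper_force: 58.8
0.002495512889589874
```

View pics/f.png

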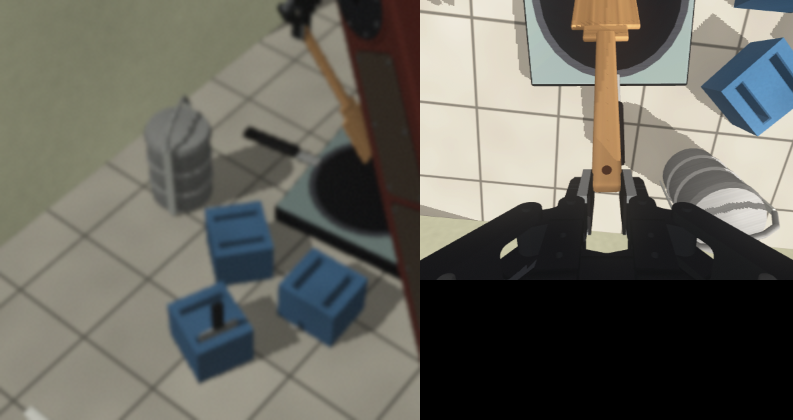

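The spatula is held still in the air over the tawa with its blade low and a flat face down. The holder at (212,330) still has the turner, and the tiffin and tawa have not moved. I'm handing it in.

```bash
python3 -c "
from workcell import ctrl
print(ctrl.finish_job())"
```

```text
the job is handed in; nothing more can be done
None
```

I handed the job in at about 18.5 s with the spatula gripped and held still, tilted about 40° from vertical with a flat face down. By my camera estimate its front edge is about 8 cm above the middle of the tawa, and the turner is still in its slot; no verdict was returned.

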